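# Settle the rocking pipe stand on its floor collar

### The job

A four-footed pipe stand is pushed under the low wire shelf with only its upright tab sticking out: draw it out, leave it standing upright on the open counter clear of the shelf and let go. Then take it again (its round stub is handy), set it centred on the round floor collar and work it round until its two longer feet have dropped into the collar's two notches and all four feet bear, so that it stands level and no longer rocks, and let go of it. Do not tip it over, and leave the elbow, the coupling and the bottle alone.

Things in the scene. Friction and masses are not known exactly. Their poses are not given: they have to be found in the camera images.
- stub (a point): Pipe stand, loose, about 0.55 kg (varies). Point on the axis of its upright round grey stub (diameter 40, 45 tall), half-way up, 60 above the soles of the long feet. z up the stub. Under it a steel hub (diameter 60) with four flat arms in a cross, 22 wide, tops 38 above those soles, reaching out 64 (82 on the tab side, -x).
- tab (a point): The stand's upright flat steel tab, on the end of its -x arm, 70 from the stub's axis; 12 thick across y, 20 along x, rising from 38 to 90 above the long feet's soles. Point midway in it, 74 above those soles (16 below its top). Same axes as the stand.
- foot_long (a point): Sole of the stand's long foot on the tab side. Four rubber feet, diameter 14 with ball ends, 55 from the stub's axis: the two on the stand's x axis are 6 longer than the two on its y axis, so on a flat surface it rests on the long pair and leans about 6 degrees to either side about its x axis.
- shelf_edge (a point): Low wire shelf, fixed: steel wires 27 apart, 105 above the counter, 260 wide, 220 deep, on four posts. Point: middle of its front edge at wire height; x points into the shelf, the open counter lies to -x. At first the stub is 35 to 55 behind the edge, the tab 15 to 40 before it, pointing out. The stand is clear when the stub is 70 before the edge.
- base_center (a point): Round floor collar, fixed, 170 across: a black disc 12 high carrying a grey ring (radii 35 to 80) with its top 18 above the counter. Point: its centre at the ring's top. The stand's feet go on the ring. With the long feet in the ring's two notches the stub point is 72 above the counter, 78 when they ride on the ring's top.
- notches (a point): Same point as the collar's centre. The ring's two notches lie opposite each other, 6 deep, about 32 wide where the feet run (55 out), open inwards and outwards. Their line may point any way and these axes do NOT show it: look or feel for it. The long feet drop in within about 9 degrees of it, either way round; the short ones then bear on the ring.
- elbow: Grey pipe elbow standing on end, 50 pipe, about 70 tall, bystander beyond the collar; origin at the centre of its underside.
- coupling: Grey pipe coupling, a short tube 60 across and 55 tall, bystander beyond the collar; origin at the centre of its underside.
- bottle: White bottle, 44 across and 120 tall, bystander midway between collar and shelf, further out; origin at the centre of its underside.
There are look-alikes about, which are no part of the job. Leave any blue or orange look-alike of the part that bears stub alone.

How it is judged:
By the outcome, as a careful person would: the job done as asked, in the order asked, and still so for the second after the job is handed in, with the robot touching nothing.
It also fails if it takes over 72 s, if anything falls off the work surface, if the arm or the gripper's body presses on something with over 40 N, if the wrist force passes 120 N, or if a joint passes its speed limit or range.

### The arm

A 6-joint arm with a two-finger parallel gripper is mounted at the origin on the work surface. World frame = base frame: x ahead of the robot, y to its left, z up, the work surface at z = 0. Lengths are in mm, angles in degrees, forces in N, time in s.
With the tool pointing down it reaches from about 350 to 875 mm from the base axis. Payload 4.2 kg.
Tool frame: the origin (TCP) lies between the finger pads; the fingertips stand 22 mm ahead of it and the grasp point (between the pads) lies 3 mm ahead of it; y points along the fingers, x is the direction in which the jaws open and shut, and the axes are right-handed (so a half turn about y gives the same grasp; the last joint's range is limited). The gripper opens to 87 mm and grips with 3 to 60 N. Pads are 19 mm wide; open, the fingers measure 117 mm over their backs; the gripper's body (75 mm by 190 mm) begins 51 mm behind the grasp point.
Start: joints at [-54.912, 22.042, 0.453, 0, -68.411, -14.817], TCP at [216.555, -586.262, 244.55] pointing down, gripper open.
Joint ranges: [-179.83, 179.83], [-69.29, 118.12], [-61.27, 80.66], [-181.25, 117.63], [-171.15, -9.14], [-177.46, 177.46]. Speed limits (degrees/s): [159.86, 159.86, 180, 180, 180, 180].

### API

Orientations are given as [roll, pitch, yaw] about the fixed x, y, z axes, in that order (R = Rz(yaw) Ry(pitch) Rx(roll)).
In Python, from station import * gives the robot as it stands. The module is installed in compiled form; this text tells all that it offers.
- The arm moves only by the tool apply_moves, never from a script. Its argument "rows" is a list of rows, each an object of numbers: "claw": the finger opening in mm, from 0 to 87; "x", "y", "z": the shift along the world's x, y, z in mm; "turn": the turn about the world's z in rad. In form: [{"claw": .., "x": .., "y": .., "z": .., "turn": ..}, ...]. A call has 1 to 20 rows; each row shifts and turns the commanded pose from where the row before left it; what a row does not reach is not made up. A row lasts 1/10 s, in which the tool goes at most 50 mm and 8.59 degrees, less where a joint would pass 70% of its speed; a pose out of reach is approached as far as the arm can. A call is refused whole if a number of a shift passes 50 or a number of a turn 0.15, either way. A call with a gripper value outside its range is refused whole. The fingers move at their own pace and stop on an object; the grip force is fixed at half the most. Time passes only in rows, so rows that do not move let the fingers close. It gives the time, the measured TCP pose, the force and the opening at its end, in the units of the state.
- get_state(): the state, without advancing time (a new reading comes with each control period).
- get_image(name): name is "scene" or "top"; returns a dict with "img" (420x560x3 uint8, blue, green, red), "K" (3x3 intrinsics, pixels), "camera_from_world" (4x4, takes a point from world to camera coordinates). Camera axes: x right, y up, looking along -z (the intrinsics and any distortion apply to the point x, -y, -z); pixel columns grow to the right and rows downward; lengths in mm; the calibration is good to about 2 mm. A picture is of the moment at which its call begins. There is no depth.
- finish_job(): hands the job in, once; it reports no verdict.
The state is a dict: "clock": time; "joints": joint angles; "dq": joint speeds; "joint_torque": joint torques, N m; "tcp_pos": TCP position; "tcp_rot": TCP orientation; "contact_force": force on the tool from outside, world axes, zero at the start; "wrist_torque": the same for the moment, N m; "grip_width": finger opening in mm.
Only numpy, scipy, OpenCV 4.12 (cv2) and the standard library are available. Lean on these libraries where they do the work, as an engineer would, in place of code of your own. Each camera call takes 0.05 s, during which the arm holds its last target.

## Working session

There is one attempt and no reset: what is moved stays moved. The work goes in short steps, Python scripts to look and compute and a tool call to move; the robot and the scene stay as the last step left them, time stands still between calls to the robot, and variables do not carry over. Pictures are saved under pics/ and viewed, and the job is handed in when it is done.

Besides the shell and the picture viewer there is one more tool, called by a JSON object that holds its "op" and its "data". apply_moves: Moves the arm, as the interface text tells. Its arguments: {"type":"object","properties":{"rows":{"type":"array"}},"required":["rows"]}

```bash
mkdir -p pics; cat > h.py <<'E'
from station import *
import numpy as np, cv2
def ray(im,u,v):
    K=np.array(im["K"]);T=np.array(im["camera_from_world"])
    d=np.linalg.inv(K)@np.array([u,v,1.0]); d=np.array([d[0],-d[1],-d[2]])
    R=T[:3,:3]; return -R.T@T[:3,3], R.T@d
def onz(im,u,v,z):
    o,d=ray(im,u,v); return (o+d*(z-o[2])/d[2])
def proj(im,p):
    K=np.array(im["K"]);T=np.array(im["camera_from_world"])
    c=T[:3,:3]@np.array(p,float)+T[:3,3]; q=K@np.array([c[0],-c[1],-c[2]]); return q[:2]/q[2]
def tri(a,ua,b,ub):
    o1,d1=ray(a,*ua);o2,d2=ray(b,*ub)
    s=np.linalg.lstsq(np.c_[d1,-d2],o2-o1,rcond=None)[0]
    p,q=o1+d1*s[0],o2+d2*s[1]; return (p+q)/2,np.linalg.norm(p-q)
def snap(n):
    r={}
    for c in("scene","top"):
        r[c]=get_image(c); cv2.imwrite(f"pics/{n}_{c}.png",r[c]["img"])
    return r
E
python3 - <<'E'
from h import *
r=snap("a")
for c in r: print(c,r[c]["K"],ray(r[c],280,210))
print(get_state())
E
```

```text
scene [[518.72699472   0.         276.22971443]
 [  0.         518.72699472 211.0009171 ]
 [  0.           0.           1.        ]] (array([1434.2737992 ,  670.65591349,  878.56720368]), array([-0.63341328, -0.53118033, -0.56275361]))
top [[540.59333274   0.         278.69076262]
 [  0.         540.59333274 210.4722909 ]
 [  0.           0.           1.        ]] (array([ 368.43861987,  -70.18334317, 1550.02269014]), array([ 0.11796298, -0.01029302, -0.99296798]))
{'clock': 0.1, 'joints': array([-5.49129943e+01,  2.20875749e+01,  3.88008450e-01, -2.29934844e-02,
       -6.84114938e+01, -1.48156200e+01]), 'dq': array([-0.09310341, -0.15537409,  0.15095812,  0.0735863 , -0.10435076,
       -0.00364082]), 'joint_torque': array([-3.05931308e-04, -3.91689706e+01,  1.87934893e+01,  4.23190981e+00,
        1.34463591e-02, -7.43085388e-05]), 'tcp_pos': array([ 216.37297121, -585.83159579,  243.56485229]), 'tcp_rot': array([-89.99225425,  -0.11283241, 110.26289717]), 'contact_force': array([ 0.3471876 ,  0.86362855, -0.57306825]), 'wrist_torque': array([ 0.01133446,  0.00299938, -0.00550819]), 'grip_width': 87.04583995393853}
```

View pics/a_scene.png

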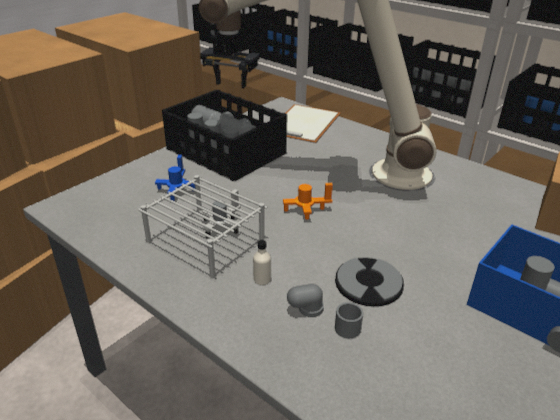

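View pics/a_top.png

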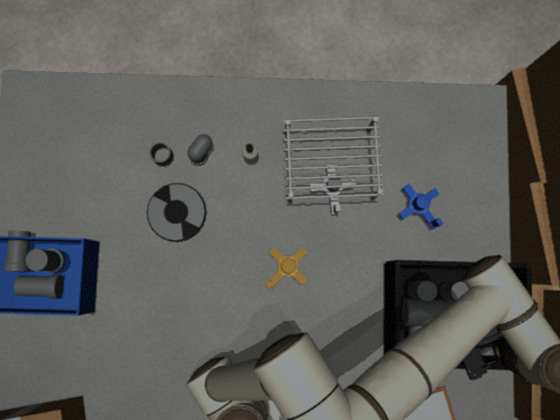

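```bash
python3 - <<'E'
import cv2,numpy as np
t=cv2.imread("pics/a_top.png");s=cv2.imread("pics/a_scene.png")
a=cv2.resize(t[105:225,275:395],(600,600),interpolation=cv2.INTER_CUBIC)
cv2.imwrite("pics/z1.png",a)
cv2.imwrite("pics/z2.png",cv2.resize(s[165:275,130:280],(800,587),interpolation=cv2.INTER_CUBIC))
cv2.imwrite("pics/z3.png",cv2.resize(t[175:250,140:215],(600,600),interpolation=cv2.INTER_CUBIC))
E
```

```text
(no output)
```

View pics/z1.png

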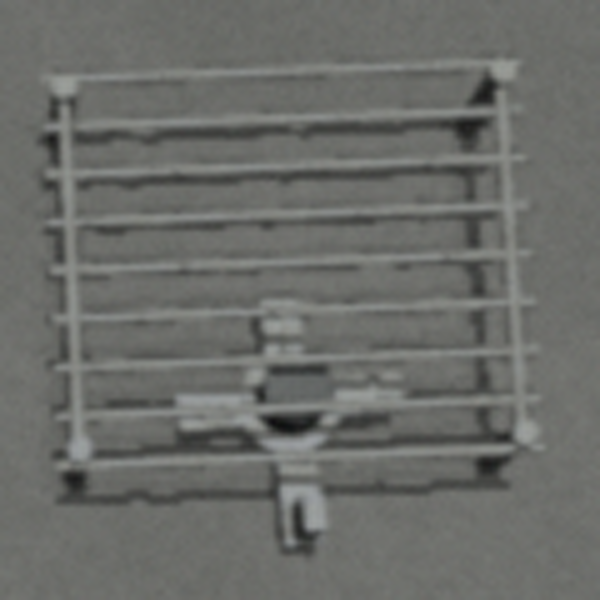

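View pics/z2.png

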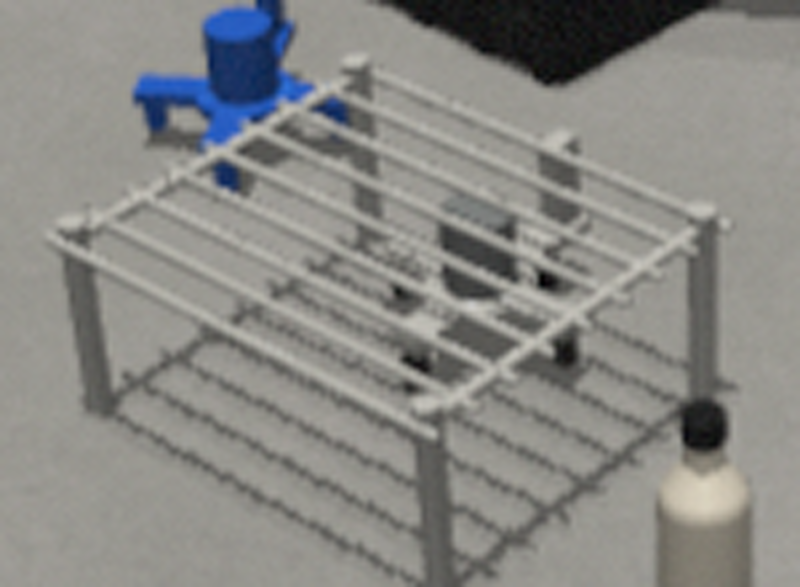

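View pics/z3.png

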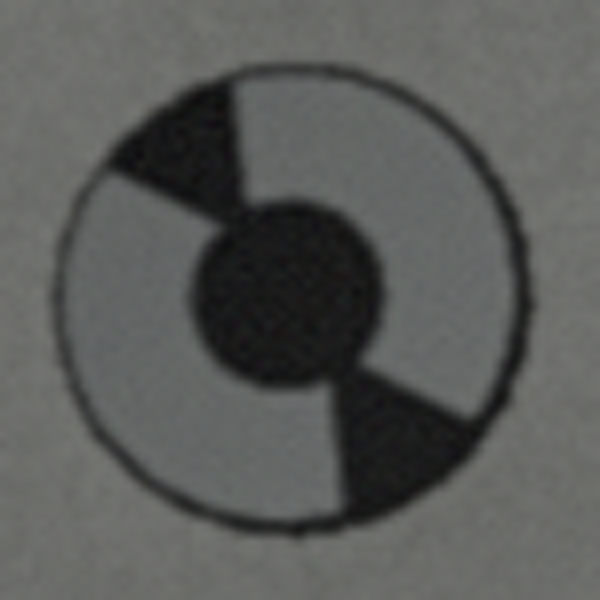

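```bash
python3 - <<'E'
from h import *
r={}
import pickle
r={c:get_image(c) for c in("scene","top")}
pickle.dump(r,open("a.pkl","wb"))
t,s=r["top"],r["scene"]
f=lambda x,y:(275+(x+.5)/5-.5,105+(y+.5)/5-.5)
g=lambda x,y:(130+(x+.5)/5.333-.5,165+(y+.5)/5.333-.5)
tt=f(316,508);st=f(295,393)
print("nadir",proj(t,[368,-70,0]))
print("tab z90",onz(t,*tt,90),"tri",tri(t,tt,s,g(562,140)))
print("stub z82",onz(t,*st,82),"tri",tri(t,st,s,g(480,212)))
# wires front edge ends, z=105
a=onz(t,*f(55,465),105);b=onz(t,*f(530,450),105)
print("edge",a,b,(a+b)/2, np.degrees(np.arctan2(b[0]-a[0],-(b[1]-a[1]))))
print("arm +x tip",onz(t,*f(281,303),38),"arm sides",onz(t,*f(178,412),38),onz(t,*f(402,388),38), "-x tip",onz(t,*f(300,548),38))
# collar
im=t["img"][165:260,130:225].astype(int); gr=im.mean(2)
dark=(gr<45).astype(np.uint8)
n,l,stt,c=cv2.connectedComponentsWithStats(dark)
i=1+np.argmax(stt[1:,4]); m=(l==i).astype(np.uint8)
cnt,_=cv2.findContours(m,cv2.RETR_EXTERNAL,cv2.CHAIN_APPROX_NONE); cc=max(cnt,key=cv2.contourArea)
e=cv2.fitEllipse(cc);print(e,stt[i])
u,v=e[0][0]+130,e[0][1]+165
C=onz(t,u,v,12);print("collar",C)
ys,xs=np.nonzero(m)
P=np.array([onz(t,x+130,y+165,12)[:2] for x,y in zip(xs,ys)])-C[:2]
rad=np.hypot(*P.T);k=(rad>45)&(rad<70);th=np.arctan2(P[k,1],P[k,0])
print("notch line",np.degrees(np.angle(np.exp(2j*th).mean()))/2,k.sum())
for sg in(0,np.pi):
  ph=np.degrees(np.angle(np.exp(2j*th).mean()))/2
  q=np.cos(th-np.radians(ph)-sg)>0; print(np.degrees(np.angle(np.exp(1j*th[q]).mean())),P[k][q].mean(0)+C[:2])
E
```

```text
nadir [272.58569586 274.19048274]
tab z90 [ 556.71874471 -242.52400599   90.        ] tri (array([ 555.1674011 , -240.51222234,   85.72270988]), np.float64(6.4630099576477695))
stub z82 [ 621.26143762 -231.00576265   82.        ] tri (array([ 621.98145817, -231.29696172,   75.90628054]), np.float64(0.9817762136781384))
edge [574.22468184 -99.38624046 105.        ] [ 589.68087267 -356.26243202  105.        ] [ 581.95277726 -227.82433624  105.        ] 3.4433245810889956
arm +x tip [ 680.52686408 -227.07895756   38.        ] arm sides [ 616.04271011 -169.64872055   38.        ] [ 633.44904877 -296.57239546   38.        ] -x tip [ 540.45580477 -239.95361981   38.        ]
((52.62861633300781, 44.73081970214844), (43.23719024658203, 56.45319366455078), 161.3406524658203) [ 24  20  52  57 873]
collar [544.13930698 192.25593624  12.        ]
notch line 45.26118516592429 274
75.5408921119044 [558.566077   239.31773648]
-146.86875859127412 [502.1543056  163.29187664]
```

```bash
python3 - <<'E'
from h import *
import pickle
t=pickle.load(open("a.pkl","rb"))["top"];s=pickle.load(open("a.pkl","rb"))["scene"]
im=t["img"].astype(int)
def f(x,y):return (140+(x+.5)/8-.5,175+(y+.5)/8-.5)
for n,a,b in(("up",(235,85),(112,165)),("lo",(347,510),(470,425))):
    print(n,onz(t,*f(*a),18),onz(t,*f(*b),18))
A=(onz(t,*f(235,85),18)+onz(t,*f(112,165),18))/2;B=(onz(t,*f(347,510),18)+onz(t,*f(470,425),18))/2
print("mid",(A+B)/2,np.degrees(np.arctan2(A[1]-B[1],A[0]-B[0])))
# ring mask: brighter than dark, bluish? print colours
g=lambda x,y:im[int(f(x,y)[1]),int(f(x,y)[0])]
print(g(150,350),g(450,250),g(560,560),g(290,290))
gr=im.mean(2); yy,xx=np.mgrid[175:250,140:215]
u0,v0=f(288,297)
d=np.hypot(xx-u0,yy-v0)
for thr in(45,55):
  m=((gr[175:250,140:215]<thr)&(d<31)).astype(np.uint8)
  # core circle via distance transform, outer by hull
  dt=cv2.distanceTransform(m,cv2.DIST_L2,5);
  h=cv2.convexHull(cv2.findNonZero(m));e=cv2.fitEllipse(h);print(e,onz(t,e[0][0]+140,e[0][1]+175,10))
E
```

```text
up [613.05432633 233.68942941  18.        ] [582.92245919 276.02768437  18.        ]
lo [462.07136728 186.50068408  18.        ] [493.41854068 144.38815972  18.        ]
mid [537.86667337 210.15148939  18.        ] 36.634834075766875
[ 99 101  96] [102 105 100] [105 110 108] [17 19 20]
((36.475181579589844, 37.09071731567383), (57.30305099487305, 58.18434524536133), 52.455265045166016) [537.08198361 209.84263342  10.        ]
((36.278839111328125, 37.11195755004883), (57.891395568847656, 58.89048385620117), 67.14434051513672) [537.00520918 210.40012057  10.        ]
```

{"op": "apply_moves", "data": {"rows": [{"x": 36, "y": 33, "turn": -0.05}, {"x": 36, "y": 34, "turn": -0.05}, {"x": 36, "y": 34, "turn": -0.05}, {"x": 36, "y": 34, "turn": -0.05}, {"x": 36, "y": 35, "turn": -0.02, "claw": 50}, {"x": 36, "y": 35}, {"x": 36, "y": 35}, {"x": 36, "y": 35}, {"x": 36, "y": 35}, {"x": 16, "y": 35}, {"claw": 50}, {}]}}

```text
$.rows[0]: bad value
```

{"op": "apply_moves", "data": {"rows": [{"claw": 60, "x": 36, "y": 33, "z": 0, "turn": -0.05}, {"claw": 60, "x": 36, "y": 34, "z": 0, "turn": -0.05}, {"claw": 60, "x": 36, "y": 34, "z": 0, "turn": -0.05}, {"claw": 60, "x": 36, "y": 34, "z": 0, "turn": -0.05}, {"claw": 60, "x": 36, "y": 35, "z": 0, "turn": -0.02}, {"claw": 60, "x": 36, "y": 35, "z": 0, "turn": 0}, {"claw": 60, "x": 36, "y": 35, "z": 0, "turn": 0}, {"claw": 60, "x": 36, "y": 35, "z": 0, "turn": 0}, {"claw": 60, "x": 36, "y": 35, "z": 0, "turn": 0}, {"claw": 60, "x": 14, "y": 34, "z": 0, "turn": 0}, {"claw": 60, "x": 0, "y": 0, "z": -30, "turn": 0}, {"claw": 60, "x": 0, "y": 0, "z": -30, "turn": 0}, {"claw": 60, "x": 0, "y": 0, "z": 0, "turn": 0}, {"claw": 60, "x": 0, "y": 0, "z": 0, "turn": 0}]}}

```text
clock: 1.6
tcp_pos: [553.9, -243.3, 184.8]
tcp_rot: [-89.9, 0.0, 97.7]
contact_force: [0.4, -0.0, 0.5]
grip_width: 59.8
```

```bash
python3 - <<'E'
from h import *
r=snap("b");s=get_state();print(s["tcp_pos"],s["tcp_rot"],s["grip_width"],s["clock"])
for c in r: print(c,proj(r[c],s["tcp_pos"]-[0,0,22]))
i=r["top"]["img"];cv2.imwrite("pics/b_z.png",cv2.resize(i[105:225,275:395],(600,600),interpolation=cv2.INTER_CUBIC))
i=r["scene"]["img"];cv2.imwrite("pics/b_z2.png",cv2.resize(i[145:255,150:300],(800,587),interpolation=cv2.INTER_CUBIC))
E
```

```text
[ 554.773933   -243.67868269  186.44731343] [-9.01645347e+01  9.34591228e-02  9.76608815e+01] 60.246913316284186 1.7
scene [232.14182925 166.25287491]
top [341.67744899 203.37315962]
```

View pics/b_z.png

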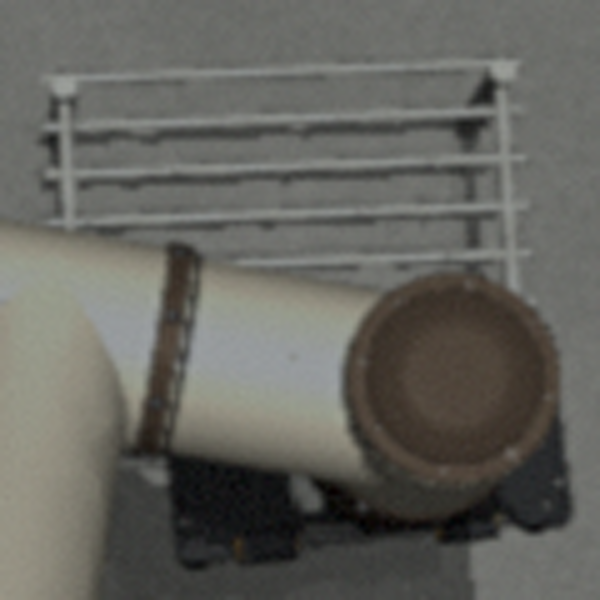

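View pics/b_z2.png

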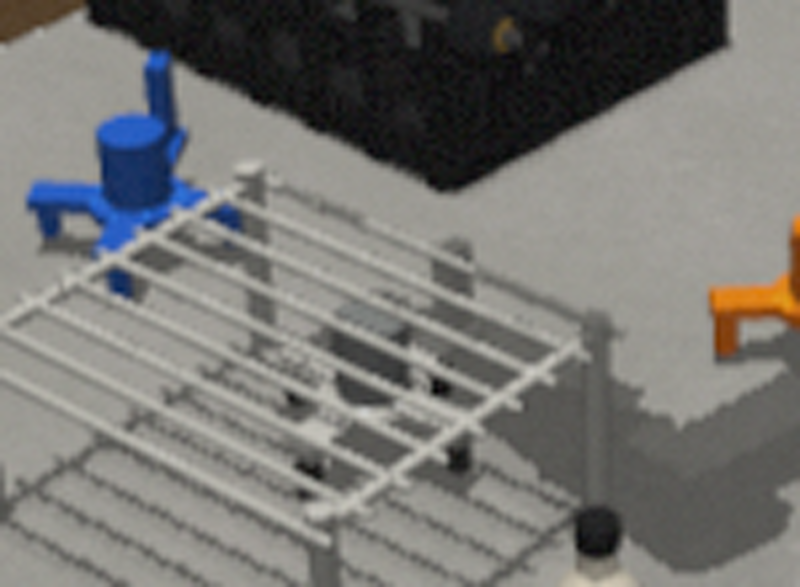

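{"op": "apply_moves", "data": {"rows": [{"claw": 60, "x": 0, "y": 0, "z": -30, "turn": 0}, {"claw": 60, "x": 0, "y": 0, "z": -30, "turn": 0}, {"claw": 60, "x": 0, "y": 0, "z": -25, "turn": 0}, {"claw": 60, "x": 0, "y": 0, "z": -22, "turn": 0}, {"claw": 60, "x": 0, "y": 0, "z": 0, "turn": 0}, {"claw": 60, "x": 0, "y": 0, "z": 0, "turn": 0}]}}

```text
clock: 2.3
tcp_pos: [554.9, -243.6, 79.1]
tcp_rot: [-90.1, 0.1, 97.7]
contact_force: [0.4, -0.6, 0.4]
grip_width: 60.2
```

```bash
python3 - <<'E'
from h import *
r=snap("c");s=get_state();print(s["tcp_pos"],s["tcp_rot"],s["contact_force"],s["clock"])
i=r["top"]["img"];a=cv2.resize(i[145:225,295:375],(600,600),interpolation=cv2.INTER_CUBIC)
i=r["scene"]["img"];cv2.imwrite("pics/c_z2.png",cv2.resize(i[145:255,150:300],(800,587),interpolation=cv2.INTER_CUBIC))
E
```

```text
[ 555.31376006 -243.52273867   79.88002652] [-9.02285608e+01  9.62945721e-02  9.76767259e+01] [0.82518746 0.10325794 0.17733762] 2.4
```

View pics/c_z2.png

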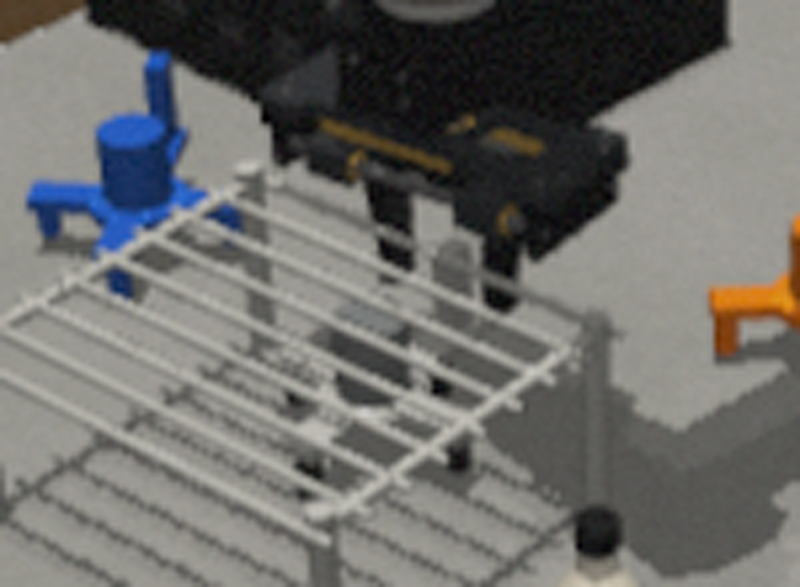

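The tab (450,270) stands between the two fingers (395,240 and 500,270). Closing on it.

{"op": "apply_moves", "data": {"rows": [{"claw": 30, "x": 0, "y": 0, "z": 0, "turn": 0}, {"claw": 5, "x": 0, "y": 0, "z": 0, "turn": 0}, {"claw": 5, "x": 0, "y": 0, "z": 0, "turn": 0}, {"claw": 5, "x": 0, "y": 0, "z": 0, "turn": 0}, {"claw": 5, "x": 0, "y": 0, "z": 0, "turn": 0}, {"claw": 5, "x": 0, "y": 0, "z": 0, "turn": 0}]}}

```text
clock: 3.0
tcp_pos: [553.8, -243.0, 77.5]
tcp_rot: [-90.0, -0.0, 97.7]
contact_force: [0.2, 0.1, 0.6]
grip_width: 20.0
```

{"op": "apply_moves", "data": {"rows": [{"claw": 5, "x": 0, "y": 0, "z": 0, "turn": 0}, {"claw": 5, "x": 0, "y": 0, "z": 0, "turn": 0}, {"claw": 5, "x": 0, "y": 0, "z": 0, "turn": 0}, {"claw": 5, "x": 0, "y": 0, "z": 0, "turn": 0}]}}

```text
clock: 3.4
tcp_pos: [553.6, -242.8, 77.4]
tcp_rot: [-90.0, -0.0, 97.7]
contact_force: [0.0, 1.1, 0.2]
grip_width: 11.6
```

{"op": "apply_moves", "data": {"rows": [{"claw": 5, "x": -3, "y": 0, "z": 1, "turn": 0}, {"claw": 5, "x": -6, "y": 0, "z": 0, "turn": 0}, {"claw": 5, "x": -8, "y": -0.5, "z": 0, "turn": 0}, {"claw": 5, "x": -8, "y": -0.5, "z": 0, "turn": 0}, {"claw": 5, "x": -8, "y": -0.5, "z": 0, "turn": 0}, {"claw": 5, "x": -8, "y": -0.5, "z": 0, "turn": 0}]}}

```text
clock: 4.0
tcp_pos: [511.5, -245.0, 78.4]
tcp_rot: [-89.9, -0.0, 97.6]
contact_force: [-0.5, -0.1, -3.9]
grip_width: 11.6
```

```bash
python3 - <<'E'
from h import *
r=snap("d");s=get_state();print(s["tcp_pos"],s["tcp_rot"],s["contact_force"],s["wrist_torque"],s["grip_width"],s["clock"])
i=r["scene"]["img"];cv2.imwrite("pics/d_z2.png",cv2.resize(i[145:255,150:300],(800,587),interpolation=cv2.INTER_CUBIC))
E
```

```text
[ 510.61431107 -245.00755361   78.39622907] [-8.98520747e+01 -5.73440705e-02  9.76135569e+01] [-0.31068028 -0.52440406 -3.39719847] [0.02206079 0.3008861  0.00249784] 11.497210531787568 4.1
```

View pics/d_z2.png

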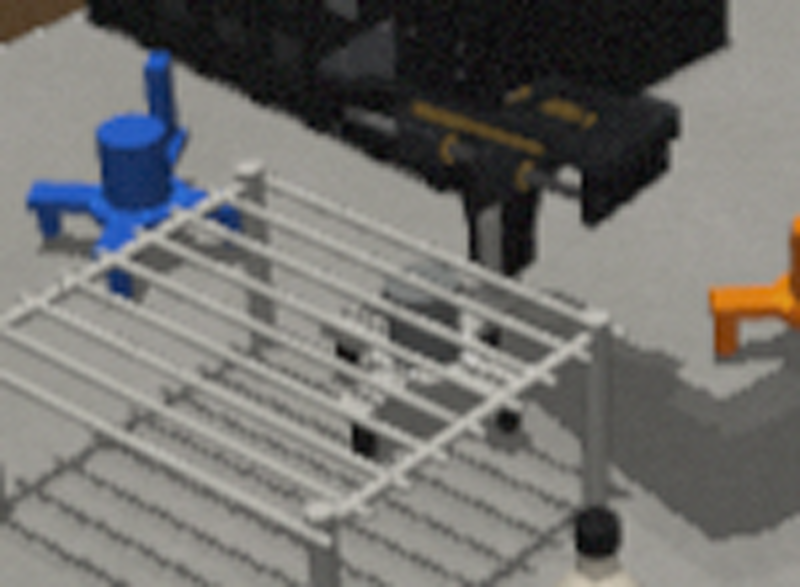

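{"op": "apply_moves", "data": {"rows": [{"claw": 5, "x": -8, "y": -0.5, "z": 0, "turn": 0}, {"claw": 5, "x": -10, "y": -0.5, "z": 0, "turn": 0}, {"claw": 5, "x": -10, "y": -0.5, "z": 0, "turn": 0}, {"claw": 5, "x": -10, "y": -0.5, "z": 0, "turn": 0}, {"claw": 5, "x": -10, "y": -0.5, "z": 0, "turn": 0}, {"claw": 5, "x": -10, "y": -0.5, "z": 0, "turn": 0}, {"claw": 5, "x": -10, "y": -0.5, "z": 0, "turn": 0}, {"claw": 5, "x": -10, "y": -0.5, "z": 0, "turn": 0}, {"claw": 5, "x": -10, "y": 0, "z": 0, "turn": 0}, {"claw": 5, "x": -8, "y": 0, "z": 0, "turn": 0}, {"claw": 5, "x": -4, "y": 0, "z": 0, "turn": 0}, {"claw": 5, "x": 0, "y": 0, "z": -1, "turn": 0}, {"claw": 5, "x": 0, "y": 0, "z": 0, "turn": 0}, {"claw": 5, "x": 0, "y": 0, "z": 0, "turn": 0}]}}

```text
clock: 5.5
tcp_pos: [413.1, -249.1, 77.7]
tcp_rot: [-90.0, 0.0, 97.7]
contact_force: [-1.4, 0.1, -2.6]
grip_width: 11.3
```

```bash
python3 - <<'E'
from h import *
r=snap("e");s=get_state();print(s["tcp_pos"],s["tcp_rot"],s["contact_force"],s["wrist_torque"],s["grip_width"],s["clock"])
i=r["scene"]["img"];cv2.imwrite("pics/e_z2.png",cv2.resize(i[145:255,150:300],(800,587),interpolation=cv2.INTER_CUBIC))
E
```

```text
[ 413.15155826 -249.05434947   77.67176182] [-9.00187882e+01  1.11897815e-02  9.76755213e+01] [-2.4937896   0.46243252 -1.14353656] [-2.02524452e-02  5.07122689e-01 -1.42262668e-04] 11.655530112264646 5.6
```

View pics/e_z2.png

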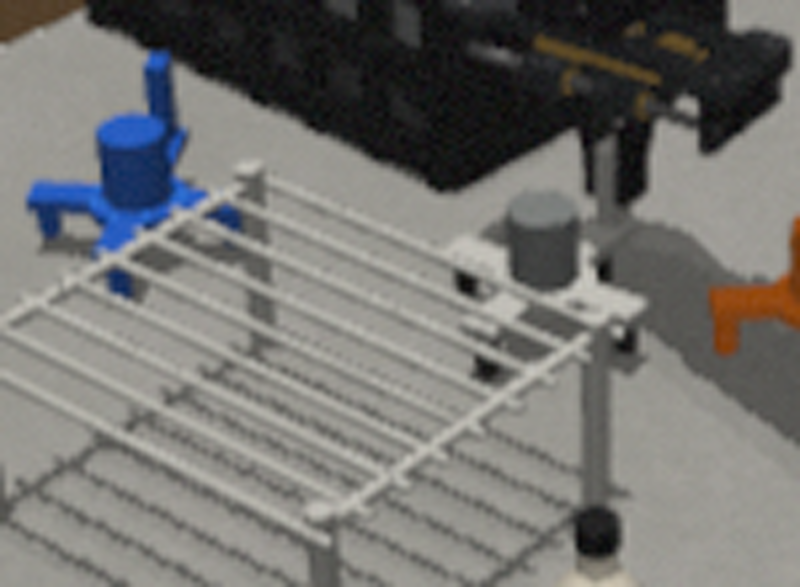

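View pics/e_top.png

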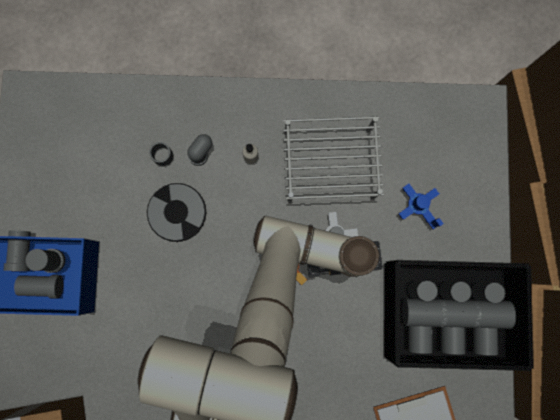

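{"op": "apply_moves", "data": {"rows": [{"claw": 16, "x": 0, "y": 0, "z": 0, "turn": 0}, {"claw": 24, "x": 0, "y": 0, "z": 0, "turn": 0}, {"claw": 40, "x": 0, "y": 0, "z": 0, "turn": 0}, {"claw": 50, "x": 0, "y": 0, "z": 0, "turn": 0}, {"claw": 50, "x": 0, "y": 0, "z": 10, "turn": 0}, {"claw": 50, "x": 0, "y": 0, "z": 30, "turn": 0}, {"claw": 60, "x": 0, "y": 0, "z": 40, "turn": 0}, {"claw": 70, "x": 0, "y": 0, "z": 40, "turn": 0}, {"claw": 70, "x": 20, "y": 40, "z": 20, "turn": 0}, {"claw": 70, "x": 20, "y": 50, "z": 0, "turn": 0}, {"claw": 70, "x": 0, "y": 50, "z": 0, "turn": 0}, {"claw": 70, "x": 0, "y": 50, "z": 0, "turn": 0}, {"claw": 70, "x": 0, "y": 50, "z": 0, "turn": 0}, {"claw": 70, "x": 0, "y": 0, "z": 0, "turn": 0}]}}

```text
clock: 7.0
tcp_pos: [451.8, -7.9, 218.8]
tcp_rot: [-90.2, -0.0, 98.1]
contact_force: [-0.5, -0.7, -0.2]
grip_width: 70.0
```

```bash
python3 - <<'E'
from h import *
import pickle
r=snap("f");pickle.dump(r,open("f.pkl","wb"));s=get_state();print(s["tcp_pos"],s["tcp_rot"],s["contact_force"],s["grip_width"],s["clock"])
i=r["scene"]["img"];cv2.imwrite("pics/f_z2.png",cv2.resize(i[155:255,200:300],(600,600),interpolation=cv2.INTER_CUBIC))
i=r["top"]["img"];cv2.imwrite("pics/f_z.png",cv2.resize(i[195:295,290:390],(600,600),interpolation=cv2.INTER_CUBIC))
E
```

```text
[451.4107751  -11.38312166 218.32957923] [-9.00622423e+01 -4.46324039e-03  9.78547561e+01] [0.06152067 0.21453988 0.56329318] 69.9373610744694 7.1
```

View pics/f_z2.png

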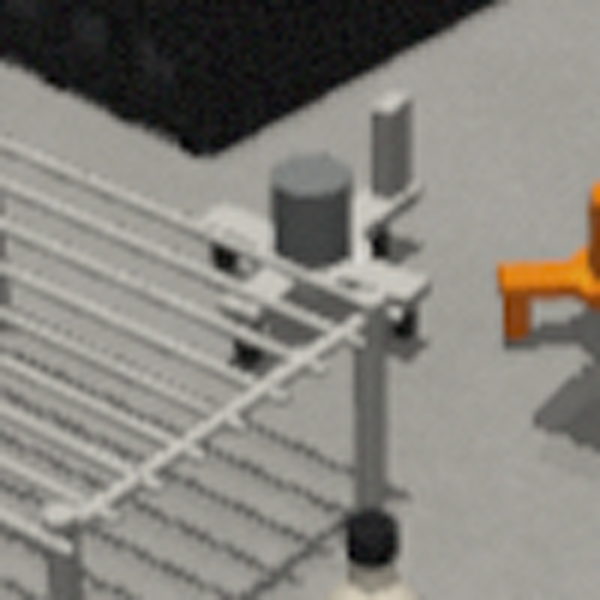

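View pics/f_z.png

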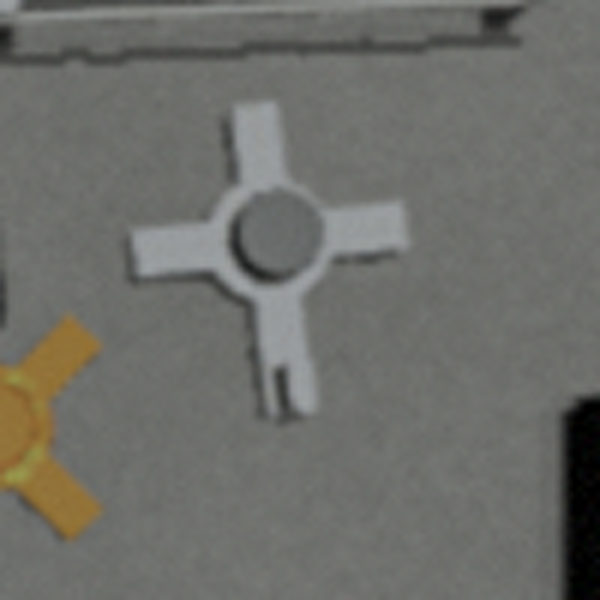

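```bash
python3 - <<'E'
from h import *
import pickle
r=pickle.load(open("f.pkl","rb"));t,s=r["top"],r["scene"]
f=lambda x,y:(290+(x+.5)/6-.5,195+(y+.5)/6-.5)
g=lambda x,y:(200+(x+.5)/6-.5,155+(y+.5)/6-.5)
print("stub top",onz(t,*f(280,233),83),tri(t,f(280,233),s,g(312,177)))
print("tab top",onz(t,*f(305,392),90),tri(t,f(305,392),s,g(392,102)))
for n,p in dict(px=(256,102),mx=(288,414),py=(133,255),my=(406,227)).items(): print(n,onz(t,*f(*p),38)[:2])
a,b=onz(t,*f(256,102),38),onz(t,*f(288,414),38); d=a-b;print("yaw x",np.degrees(np.arctan2(d[1],d[0])))
a,b=onz(t,*f(133,255),38),onz(t,*f(406,227),38); d=a-b;print("yaw y",np.degrees(np.arctan2(-d[0],d[1])))
E
```

```text
stub top [ 482.83254993 -240.16319838   83.        ] (array([ 482.81839007, -240.29210401,   75.16506661]), np.float64(1.978383738956297))
tab top [ 411.0703323  -251.60344671   90.        ] (array([ 410.71336481, -251.80087668,   82.40728877]), np.float64(1.8757376146030664))
px [ 547.69152661 -233.21572609]
mx [ 402.1934612  -250.29461632]
py [ 474.15858447 -176.81234185]
my [ 490.77687164 -304.34731177]
yaw x 6.694871028874683
yaw y 7.424026855265016
```

{"op": "apply_moves", "data": {"rows": [{"claw": 80, "x": 6, "y": -45, "z": 0, "turn": 0}, {"claw": 80, "x": 6, "y": -45, "z": 0, "turn": 0}, {"claw": 80, "x": 6, "y": -45, "z": 0, "turn": 0}, {"claw": 80, "x": 6, "y": -45, "z": 0, "turn": 0}, {"claw": 80, "x": 5, "y": -52, "z": 0, "turn": 0}, {"claw": 80, "x": 0, "y": 0, "z": -30, "turn": 0}, {"claw": 80, "x": 0, "y": 0, "z": -30, "turn": 0}, {"claw": 80, "x": 0, "y": 0, "z": 0, "turn": 0}, {"claw": 80, "x": 0, "y": 0, "z": 0, "turn": 0}]}}

```text
out of range: a shift must lie within [-50, 50]
```

{"op": "apply_moves", "data": {"rows": [{"claw": 80, "x": 6, "y": -46, "z": 0, "turn": 0}, {"claw": 80, "x": 6, "y": -46, "z": 0, "turn": 0}, {"claw": 80, "x": 6, "y": -46, "z": 0, "turn": 0}, {"claw": 80, "x": 6, "y": -46, "z": 0, "turn": 0}, {"claw": 80, "x": 5, "y": -48, "z": 0, "turn": 0}, {"claw": 80, "x": 0, "y": 0, "z": -30, "turn": 0}, {"claw": 80, "x": 0, "y": 0, "z": -30, "turn": 0}, {"claw": 80, "x": 0, "y": 0, "z": 0, "turn": 0}, {"claw": 80, "x": 0, "y": 0, "z": 0, "turn": 0}, {"claw": 80, "x": 0, "y": 0, "z": 0, "turn": 0}]}}

```text
clock: 8.1
tcp_pos: [481.3, -245.3, 159.5]
tcp_rot: [-90.2, 0.1, 97.7]
contact_force: [1.1, -0.8, -0.2]
grip_width: 79.9
```

```bash
python3 - <<'E'
from h import *
for k in range(1):
  r=snap("g");s=get_state();print(s["tcp_pos"],s["tcp_rot"],s["contact_force"],s["grip_width"],s["clock"])
i=r["scene"]["img"];cv2.imwrite("pics/g_z2.png",cv2.resize(i[135:235,180:300],(720,600),interpolation=cv2.INTER_CUBIC))
E
```

```text
[ 481.32414868 -244.79004795  159.41744607] [-9.01871395e+01  7.90262292e-02  9.76921359e+01] [-0.11340093  0.40494353  0.3523746 ] 80.19301563226254 8.2
```

View pics/g_z2.png

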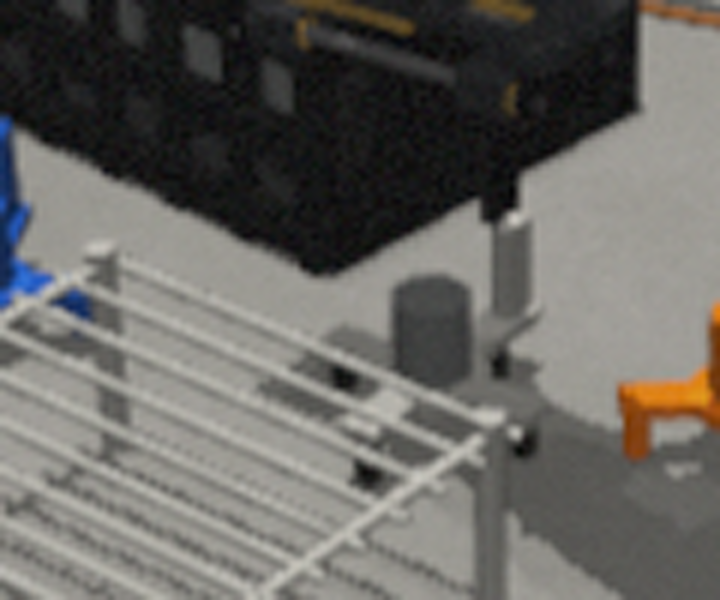

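{"op": "apply_moves", "data": {"rows": [{"claw": 80, "x": 1.5, "y": 4.5, "z": -20, "turn": 0}, {"claw": 80, "x": 0, "y": 0, "z": -25, "turn": 0}, {"claw": 80, "x": 0, "y": 0, "z": -22, "turn": 0}, {"claw": 80, "x": 0, "y": 0, "z": -20, "turn": 0}, {"claw": 80, "x": 0, "y": 0, "z": 0, "turn": 0}, {"claw": 80, "x": 0, "y": 0, "z": 0, "turn": 0}]}}

```text
clock: 8.8
tcp_pos: [482.7, -240.1, 71.6]
tcp_rot: [-90.1, 0.0, 97.7]
contact_force: [-0.4, 0.3, 0.1]
grip_width: 80.1
```

```bash
python3 - <<'E'
from h import *
r=snap("i");s=get_state();print(s["tcp_pos"],s["tcp_rot"],s["contact_force"],s["grip_width"],s["clock"])
i=r["scene"]["img"];cv2.imwrite("pics/i_z2.png",cv2.resize(i[135:235,180:300],(720,600),interpolation=cv2.INTER_CUBIC))
E
```

```text
[ 483.15736805 -240.21949509   72.24882942] [-9.01773789e+01  7.43131272e-02  9.77067369e+01] [ 0.05698781 -0.31179942 -0.02072904] 79.9754678083768 8.9
```

View pics/i_z2.png

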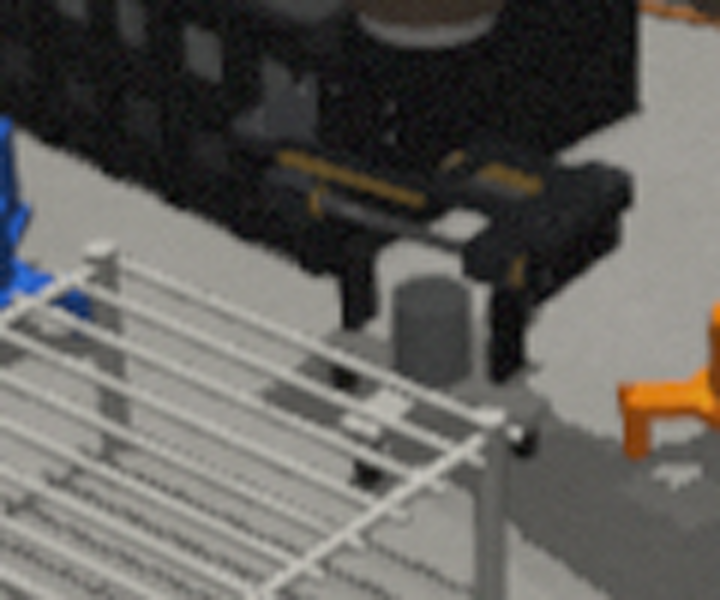

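Stub (432,330) is centred between the fingers. Close.

{"op": "apply_moves", "data": {"rows": [{"claw": 60, "x": 0, "y": 0, "z": 0, "turn": 0}, {"claw": 50, "x": 0, "y": 0, "z": 0, "turn": 0}, {"claw": 42, "x": 0, "y": 0, "z": 0, "turn": 0}, {"claw": 30, "x": 0, "y": 0, "z": 0, "turn": 0}, {"claw": 30, "x": 0, "y": 0, "z": 0, "turn": 0}, {"claw": 30, "x": 0, "y": 0, "z": 0, "turn": 0}, {"claw": 30, "x": 0, "y": 0, "z": 0, "turn": 0}, {"claw": 30, "x": 0, "y": 0, "z": 0, "turn": 0}]}}

```text
clock: 9.7
tcp_pos: [481.8, -240.1, 70.5]
tcp_rot: [-90.0, 0.0, 97.7]
contact_force: [0.2, -0.9, -0.5]
grip_width: 39.0
```

{"op": "apply_moves", "data": {"rows": [{"claw": 30, "x": 0, "y": 0, "z": 10, "turn": 0}, {"claw": 30, "x": 0, "y": 0, "z": 20, "turn": 0}, {"claw": 30, "x": 0, "y": 0, "z": 25, "turn": 0}, {"claw": 30, "x": 0, "y": 0, "z": 25, "turn": 0}, {"claw": 30, "x": 0, "y": 10, "z": 25, "turn": 0}, {"claw": 30, "x": 4, "y": 25, "z": 5, "turn": 0.04}, {"claw": 30, "x": 4, "y": 30, "z": 0, "turn": 0.05}, {"claw": 30, "x": 4, "y": 30, "z": 0, "turn": 0.05}, {"claw": 30, "x": 4, "y": 35, "z": 0, "turn": 0.05}, {"claw": 30, "x": 4, "y": 35, "z": 0, "turn": 0.05}, {"claw": 30, "x": 4, "y": 35, "z": 0, "turn": 0.05}, {"claw": 30, "x": 4, "y": 35, "z": 0, "turn": 0.05}, {"claw": 30, "x": 4, "y": 35, "z": 0, "turn": 0.05}, {"claw": 30, "x": 4, "y": 35, "z": 0, "turn": 0.05}, {"claw": 30, "x": 4, "y": 35, "z": 0, "turn": 0.04}, {"claw": 30, "x": 4, "y": 35, "z": 0, "turn": 0.024}, {"claw": 30, "x": 4, "y": 35, "z": 0, "turn": 0}, {"claw": 30, "x": 4, "y": 25, "z": 0, "turn": 0}, {"claw": 30, "x": 3, "y": 15, "z": 0, "turn": 0}, {"claw": 30, "x": 0, "y": 0, "z": 0, "turn": 0}]}}

```text
clock: 11.7
tcp_pos: [536.7, 211.4, 180.0]
tcp_rot: [-90.0, -0.0, 126.6]
contact_force: [0.2, 0.8, -4.7]
grip_width: 39.6
```

```bash
python3 - <<'E'
from h import *
import pickle
r=snap("j");pickle.dump(r,open("j.pkl","wb"));s=get_state();print(s["tcp_pos"],s["tcp_rot"],s["contact_force"],s["wrist_torque"],s["grip_width"],s["clock"])
E
```

```text
[536.14928318 209.21003227 179.97751213] [-8.98651415e+01 -1.81929634e-02  1.26522317e+02] [ 0.28705689  0.06934413 -4.74379633] [-0.05158282  0.02442655 -0.04535296] 39.09963874136629 11.8
```

View pics/j_scene.png

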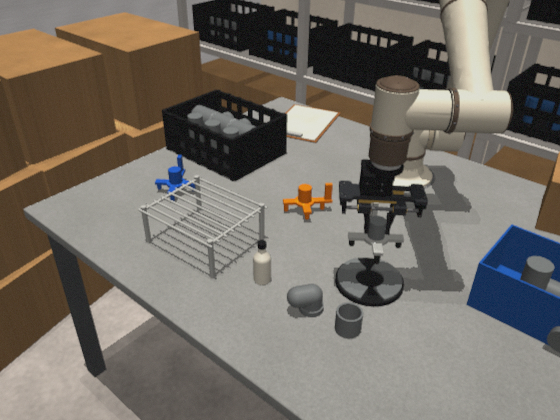

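View pics/j_top.png

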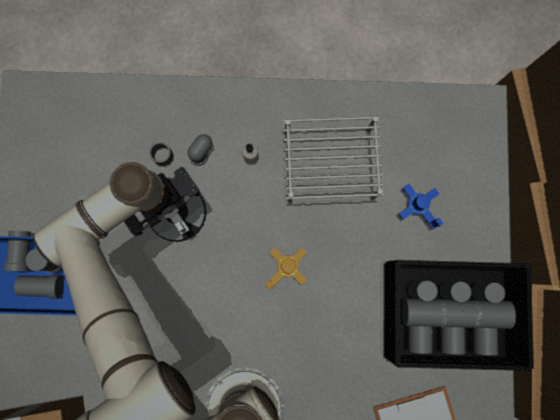

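```bash
python3 - <<'E'
from h import *
import pickle
r=pickle.load(open("j.pkl","rb"))
i=r["scene"]["img"];cv2.imwrite("pics/j_z2.png",cv2.resize(i[200:310,320:420],(545,600),interpolation=cv2.INTER_CUBIC))
i=r["top"]["img"];cv2.imwrite("pics/j_z.png",cv2.resize(i[170:250,130:220],(675,600),interpolation=cv2.INTER_CUBIC))
E
```

```text
(no output)
```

View pics/j_z2.png

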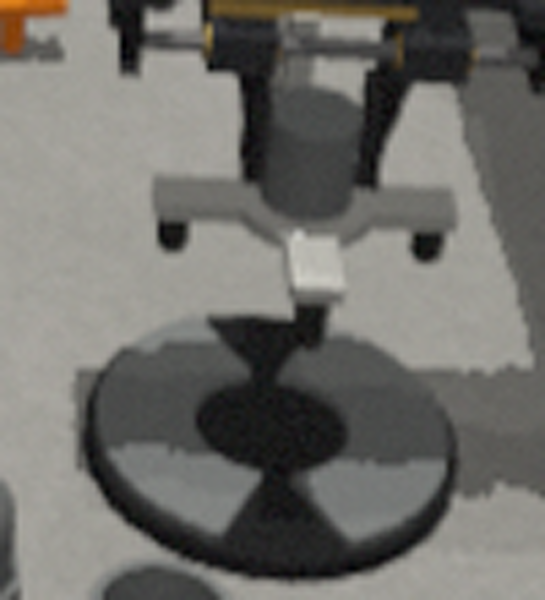

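View pics/j_z.png

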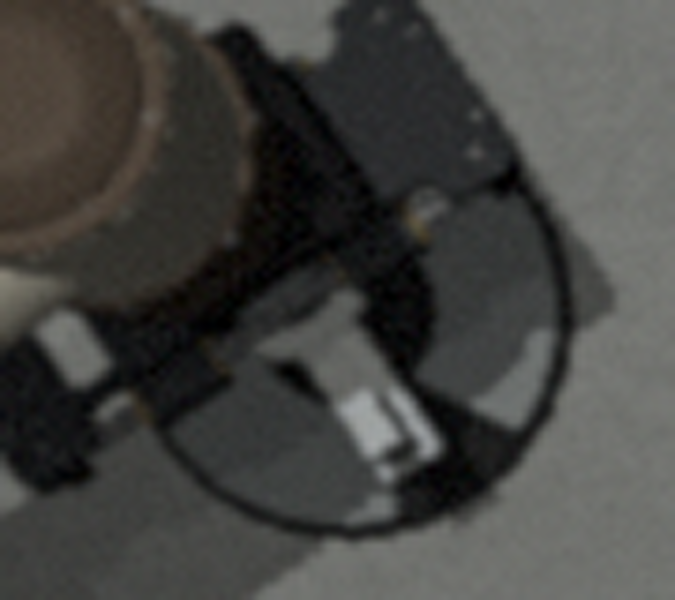

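{"op": "apply_moves", "data": {"rows": [{"claw": 30, "x": 0.7, "y": 0, "z": -20, "turn": 0}, {"claw": 30, "x": 0, "y": 0, "z": -25, "turn": 0}, {"claw": 30, "x": 0, "y": 0, "z": -25, "turn": 0}, {"claw": 30, "x": 0, "y": 0, "z": -13, "turn": 0}, {"claw": 30, "x": 0, "y": 0, "z": 0, "turn": 0}, {"claw": 30, "x": 0, "y": 0, "z": 0, "turn": 0}, {"claw": 30, "x": 0, "y": 0, "z": 0, "turn": 0}]}}

```text
clock: 12.5
tcp_pos: [538.6, 210.3, 99.1]
tcp_rot: [-90.2, 0.0, 126.5]
contact_force: [0.3, -0.4, -4.3]
grip_width: 39.3
```

```bash
python3 - <<'E'
from h import *
import pickle
r=snap("k");s=get_state();print(s["tcp_pos"],s["tcp_rot"],s["contact_force"],s["wrist_torque"],s["grip_width"],s["clock"])
i=r["scene"]["img"];cv2.imwrite("pics/k_z2.png",cv2.resize(i[200:310,320:420],(545,600),interpolation=cv2.INTER_CUBIC))
i=r["top"]["img"];cv2.imwrite("pics/k_z.png",cv2.resize(i[170:250,130:220],(675,600),interpolation=cv2.INTER_CUBIC))
E
```

```text
[538.24172854 210.32773257  98.9152663 ] [-9.01490171e+01  8.22608530e-03  1.26550460e+02] [ 0.20820851  0.09816601 -4.79536176] [0.06226431 0.00123117 0.06737558] 39.16649099923598 12.6
```

View pics/k_z2.png

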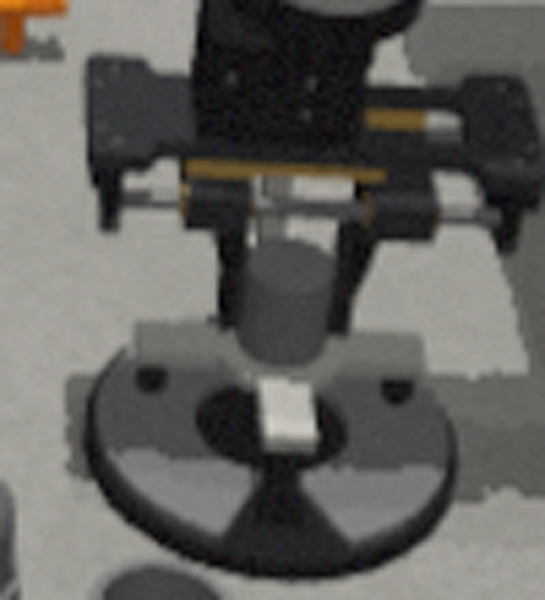

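View pics/k_z.png

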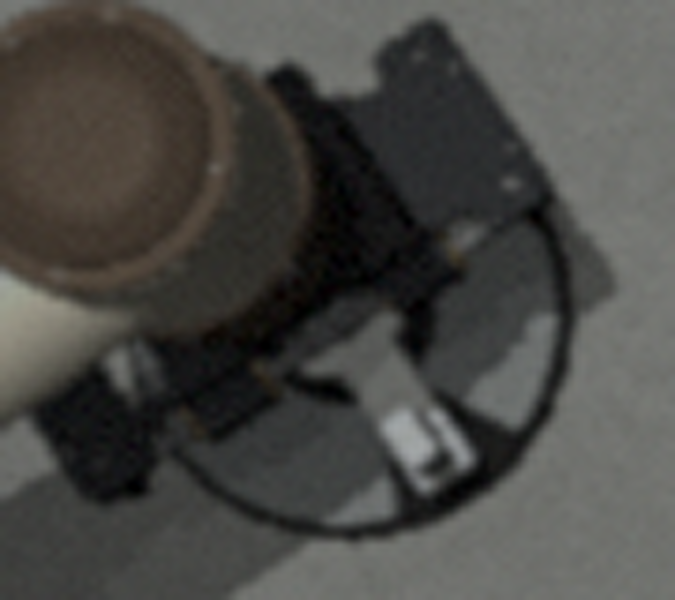

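{"op": "apply_moves", "data": {"rows": [{"claw": 30, "x": -0.5, "y": 0, "z": -5, "turn": 0}, {"claw": 30, "x": 0, "y": 0, "z": -3, "turn": 0}, {"claw": 30, "x": 0, "y": 0, "z": -3, "turn": 0}, {"claw": 30, "x": 0, "y": 0, "z": -1, "turn": 0}, {"claw": 30, "x": 0, "y": 0, "z": 0, "turn": 0}]}}

```text
clock: 13.1
tcp_pos: [537.0, 209.8, 85.2]
tcp_rot: [-90.0, 0.0, 126.5]
contact_force: [-0.3, -0.0, -4.6]
grip_width: 38.8
```

{"op": "apply_moves", "data": {"rows": [{"claw": 30, "x": 0, "y": 0, "z": -1, "turn": 0}, {"claw": 30, "x": 0, "y": 0, "z": -0.5, "turn": 0}, {"claw": 30, "x": 0, "y": 0, "z": -0.5, "turn": 0}, {"claw": 30, "x": 0, "y": 0, "z": 0, "turn": 0}, {"claw": 30, "x": 0, "y": 0, "z": 0, "turn": 0}]}}

```text
clock: 13.6
tcp_pos: [537.1, 210.0, 83.6]
tcp_rot: [-90.0, 0.0, 126.5]
contact_force: [0.6, -0.3, -4.9]
grip_width: 39.3
```

{"op": "apply_moves", "data": {"rows": [{"claw": 30, "x": 0, "y": 0, "z": -0.5, "turn": 0}, {"claw": 30, "x": 0, "y": 0, "z": -0.5, "turn": 0}, {"claw": 30, "x": 0, "y": 0, "z": -0.5, "turn": 0}, {"claw": 30, "x": 0, "y": 0, "z": 0, "turn": 0}, {"claw": 30, "x": 0, "y": 0, "z": 0, "turn": 0}]}}

```text
clock: 14.1
tcp_pos: [537.4, 210.2, 82.7]
tcp_rot: [-90.1, 0.0, 126.6]
contact_force: [-1.0, 0.7, 1.0]
grip_width: 39.2
```

{"op": "apply_moves", "data": {"rows": [{"claw": 30, "x": 0, "y": 0, "z": -0.5, "turn": 0}, {"claw": 30, "x": 0, "y": 0, "z": 0, "turn": 0.03}, {"claw": 30, "x": 0, "y": 0, "z": 0, "turn": -0.03}, {"claw": 30, "x": 0, "y": 0, "z": 0, "turn": -0.03}, {"claw": 30, "x": 0, "y": 0, "z": 0, "turn": 0.03}, {"claw": 30, "x": 0, "y": 0, "z": 0, "turn": 0}, {"claw": 30, "x": 0, "y": 0, "z": 0, "turn": 0}]}}

```text
clock: 14.8
tcp_pos: [537.7, 209.9, 82.5]
tcp_rot: [-90.1, 0.0, 126.6]
contact_force: [-0.7, -0.8, 6.0]
grip_width: 39.1
```

{"op": "apply_moves", "data": {"rows": [{"claw": 44, "x": 0, "y": 0, "z": 0, "turn": 0}, {"claw": 50, "x": 0, "y": 0, "z": 0, "turn": 0}, {"claw": 60, "x": 0, "y": 0, "z": 0, "turn": 0}, {"claw": 72, "x": 0, "y": 0, "z": 0, "turn": 0}, {"claw": 72, "x": 0, "y": 0, "z": 0, "turn": 0}, {"claw": 72, "x": 0, "y": 0, "z": 10, "turn": 0}, {"claw": 72, "x": 0, "y": 0, "z": 25, "turn": 0}, {"claw": 72, "x": 0, "y": 0, "z": 35, "turn": 0}, {"claw": 72, "x": 0, "y": 0, "z": 40, "turn": 0}, {"claw": 72, "x": -20, "y": -40, "z": 20, "turn": 0}, {"claw": 72, "x": -30, "y": -40, "z": 0, "turn": 0}, {"claw": 72, "x": -30, "y": -40, "z": 0, "turn": 0}, {"claw": 72, "x": -30, "y": -40, "z": 0, "turn": 0}, {"claw": 72, "x": -20, "y": -40, "z": 0, "turn": 0}, {"claw": 72, "x": 0, "y": 0, "z": 0, "turn": 0}]}}

```text
clock: 16.3
tcp_pos: [403.7, 6.7, 212.2]
tcp_rot: [-90.0, -0.0, 126.3]
contact_force: [1.5, 0.7, 1.0]
grip_width: 72.0
```

```bash
python3 - <<'E'
from h import *
import pickle
r=snap("m");pickle.dump(r,open("m.pkl","wb"));s=get_state();print(s["tcp_pos"],s["contact_force"],s["clock"])
i=r["scene"]["img"];cv2.imwrite("pics/m_z2.png",cv2.resize(i[220:310,325:415],(600,600),interpolation=cv2.INTER_CUBIC))
i=r["top"]["img"];cv2.imwrite("pics/m_z.png",cv2.resize(i[170:250,135:215],(600,600),interpolation=cv2.INTER_CUBIC))
E
```

```text
[407.12077755   9.38510677 212.68688619] [0.20851642 0.26922795 0.55552337] 16.4
```

View pics/m_z2.png

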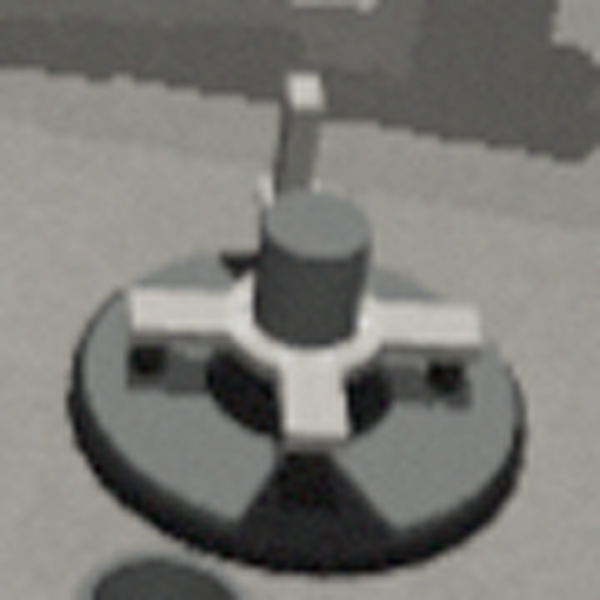

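View pics/m_z.png

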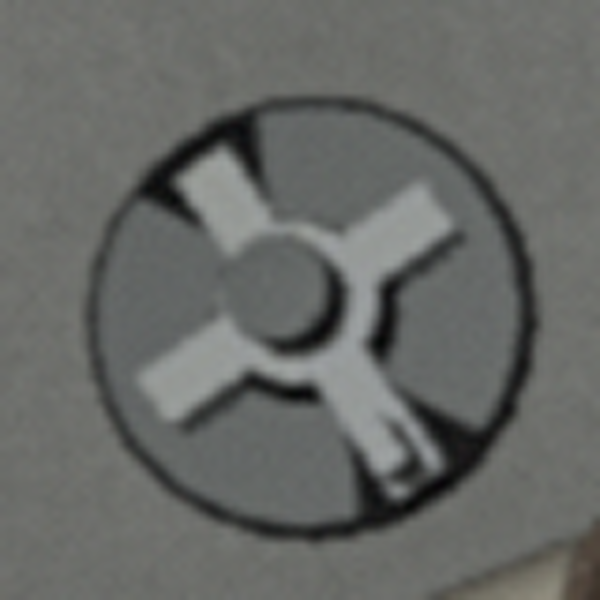

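View pics/m_top.png

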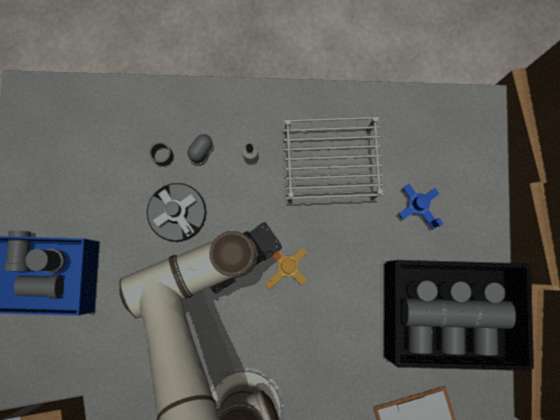

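```bash
python3 - <<'E'
from h import *
import pickle
r=pickle.load(open("m.pkl","rb"));t,s=r["top"],r["scene"]
f=lambda x,y:(135+(x+.5)/7.5-.5,170+(y+.5)/7.5-.5)
g=lambda x,y:(325+(x+.5)/6.667-.5,220+(y+.5)/6.667-.5)
print("stub top z95",onz(t,*f(274,288),95),tri(t,f(274,288),s,g(317,224)))
a,b=onz(t,*f(153,402),50),onz(t,*f(440,207),50);d=a-b;print("y arms",a,b,(a+b)/2,np.degrees(np.arctan2(-d[0],d[1])))
im=t["img"]; gr=im.mean(2)
# notch corners at z18
q=[onz(t,*f(*p),18)[:2] for p in((253,115),(140,192),(484,436),(360,515))];print(q)
A=(q[0]+q[1])/2;B=(q[2]+q[3])/2;print((A+B)/2,np.degrees(np.arctan2(*(A-B)[::-1])))
E
```

```text
stub top z95 [538.58902276 209.44190435  95.        ] (array([538.79180422, 211.40822716,  89.08361959]), np.float64(1.9152309392174562))
y arms [500.08144966 260.69369236  50.        ] [575.98592407 157.85282812  50.        ] [538.03368687 209.27326024  50.        ] 36.43018089254745
[array([613.83497032, 235.5517776 ]), array([582.95598126, 276.96818366]), array([493.44458111, 142.15578707]), array([462.26676921, 187.5587147 ])]
[538.12557548 210.55861576] 37.172257269426794
```

```bash
python3 - <<'E'
from h import *
print(finish_job())
E
```

```text
the job is handed in; nothing more can be done
None
```

I drew the stand out by its tab and let go of it upright on the open counter, with its stub about 98 mm before the shelf edge. Then I took it by the stub and set it on the collar, turned to the notch line found in the pictures, so the long feet went straight in without having to work it round on the ring. I let go and handed the job in at about 16 s.

**Seating:** The feet met the collar at the height expected for feet in the notches, about 6 mm below ring-top height. The vertical force there went from -4.9 N to +1 N, then to +6 N when pressed a little further.

**Position and level:** After I let go, the stand was turned to 36.4°, against 37.2° for the notch line. It was centred within about 1.5 mm, and the stub's top was within about 1 mm of straight above the middle of the arms. I judged that it stands level and no longer rocks from the pictures and the seating force, and did not push it to test for rocking.

**Disagreement:** Two-view heights came out about 6 mm lower than expected, at the stub on the collar and in earlier checks alike. I took this as calibration or picking error.

The elbow, coupling, bottle and the blue and orange look-alikes stood where they had been in the last top picture.

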